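# Fit the clamp lever and swing the panel clamp shut

## Robot

A 6-joint arm with a two-finger parallel gripper is mounted at the origin on the work surface. World frame = base frame: x ahead of the robot, y to its left, z up, the work surface at z = 0. Lengths are in m, angles in rad, forces in N, time in s.
With the tool pointing down it reaches from about 0.375 to 0.975 m from the base axis. Payload 3.8 kg.
Tool frame: the origin (TCP) lies on the centre line of the jaws, within the pads' length; the fingertips stand 17 mm ahead of it and the grasp point (between the pads) lies 2 mm behind it; z points along the fingers, y is the line along which they close (so a half turn about z gives the same grasp; the last joint's range is limited). The gripper opens to 88 mm and grips with 3 to 60 N. Pads are 18 mm wide; open, the fingers measure 123 mm over their backs; the gripper's body (75 mm by 187 mm) begins 45 mm behind the grasp point.
Start: joints at [-1.139, 0.264, 1.604, -0, 1.274, -0.037], TCP at [0.305, -0.602, 0.256] pointing down, gripper open.
Joint ranges: [-2.63, 2.63], [-0.94, 2.18], [0.31, 2.57], [-1.31, 4.45], [0, 2.66], [-2.55, 2.55]. Speed limits (rad/s): [2.57, 2.57, 3.14, 3.14, 3.14, 3.14].

## Interface

Orientations are given as a unit quaternion [x, y, z, w].
In Python, from bench import * gives the robot as it stands.
- The arm moves only by the tool step_arm, never from a script. Its argument "deltas" is a list of rows, each a list of 5 numbers: the shift along the tool's x, y, z in cm, then the turn about the tool's z in rad, then the gripper's target within -1 to 1 (fully open at 1, half-way at 0, shut at -1). A call has 1 to 12 rows; each row is the pose to reach, as a shift and turn from the pose commanded when the call began, along the tool's axes at that moment; what a row does not reach only later rows make up. A row lasts 1/10 s, in which the tool goes at most 50 mm and 8.59 degrees, less where a joint would pass 70% of its speed; a pose out of reach is approached as far as the arm can. A call with a gripper value outside its range is refused whole. The fingers move at their own pace and stop on an object; "force" is the grip in N (left out, the last holds). Time passes only in rows, so rows that repeat a pose let the fingers close. It gives the time, the measured TCP pose, the force, the opening and the grip force at its end, in the units of the state.
- get_obs(): the state, without advancing time (a new reading comes with each control period).
- grab_frame(name): name is "scene" or "top"; returns (picture, depth): 480x640x3 uint8, red, green, blue; 480x640 float32, m along the optical axis (not along the pixel's ray), 0 where there is no reading.
- camera_params(name): a dict with "K" (3x3 intrinsics, pixels), "rvec" (rotation vector, rad) and "tvec" (3), from world to camera coordinates, as OpenCV has them. Camera axes: x right, y down, z forward; pixel columns grow to the right and rows downward; lengths in m; the calibration is good to about 2 mm. A picture is of the moment at which its call begins. camera_params takes no time and is no camera call.
- job_done(): hands the job in; it is judged then, once.
The state is a dict: "clock": time; "joint_pos": joint angles; "dq": joint speeds; "effort": joint torques, N m; "ee_pos": TCP position; "tcp_rot": TCP orientation; "ft_force": force on the tool from outside, world axes, zero at the start; "moment": the same for the moment, N m; "gripper_width": finger opening in m; "grip_force": force on a finger pad.
Only numpy, scipy, OpenCV 4.12 (cv2) and the standard library are available. Lean on these libraries where they do the work, as an engineer would, in place of code of your own. Each camera call takes 0.05 s, during which the arm holds its last target. There are 200 camera calls.

## Task

The panel clamp on the inspection bench has lost its lever. Thread the loose lever onto the clamp's splined shaft, with its arm on the side where the shaft has no spline, and seat it fully home; then, with the lever on, swing the shaft anticlockwise (seen from above) up to its stop so that the clamp's toe lies square over the panel. Let go of the lever, leaving it seated, and do not shift the bottle, the loupe or the roll of tape.

Things in the scene. Friction and masses are not known exactly. Their poses are not given: they have to be found in the camera images.
- lever: Loose aluminium lever, 145 mm long, 0.3 kg, lying flat. Square hub 46 x 46 mm, 40 mm high; its upright through bore has three spline grooves, towards the lever's +y, -x, -y, none towards +x. A flat arm (20 mm wide, 11 mm high, level with the hub's foot) leaves along +x. Origin on the bore's axis at the hub's underside; z up. Grip the hub across y, or across x above the arm.
- post (a point): Point on the axis of the lever's black upright grip post, 32 mm above the lever's underside and 110 mm along +x from the bore's axis. The post is 24 mm across and free to push from 11 to 53 mm above the underside.
- fixture: The panel clamp, fixed to the bench: aluminium base plate 260 x 150 x 12 mm, a white panel with four copper discs (150 x 140 mm, top 30 mm above the bench) on its +x part, and a round pedestal with the upright splined shaft. Origin at bench level under the shaft's axis; +x points from shaft to panel. Only the shaft and its collar are higher than 50 mm.
- seat (a point): Centre of the top of the shaft's collar (40 mm across), 60 mm above the bench: the lever's underside rests here when home. Turns with the shaft; z up, x towards the side WITHOUT a spline. The lever fits when its x axis lies along this x. The clamp's toe, a steel bar reaching 92 mm from the axis, 37 to 49 mm above the bench, points to -x.
- tip (a point): Top end of the shaft, on its axis, 50 mm above the seat. Round core 17 mm across, tapered at the tip; three splines 8 mm wide, reaching 14 mm from the axis, towards the seat's +y, -x and -y, start at the collar and end 36 mm above it (14 mm below this tip). Clearance in the lever's bore is about 1.2 mm a side.
- shaft (a joint): Turn of the shaft, rad, anticlockwise from above: 0 fully open (seat's x along the fixture's +y, toe along its -y); 1.571 the closed stop (toe along the fixture's +x over the panel, lever arm along its -x). Stiff (0.2 N m of friction, about 2 N at the grip post); stays where it is left.
- cleaner: Bystander: closed white bottle, 52 mm across, 120 mm high, standing on the bench; origin at its foot.
- loupe: Bystander: black magnifier loupe, 52 mm across, 44 mm high, standing on the bench; origin at its foot.
- tape: Bystander: roll of tape, 90 mm across, 25 mm high, lying flat; origin at its foot.
There are look-alikes about, which are no part of the job. What is shaped like the lever but blue, orange or turquoise is not meant.

How it is judged:
By the outcome, as a careful person would: the job done as asked, in the order asked, and still so for the second after the job is handed in, with the robot touching nothing.
It also fails if it takes over 69 s, if anything falls off the work surface, if the arm or the gripper's body presses on something with over 40 N, if the wrist force passes 120 N, or if a joint passes its speed limit or range.

## Working session

There is one attempt and no reset: what is moved stays moved. The work goes in short steps, Python scripts to look and compute and a tool call to move; the robot and the scene stay as the last step left them, time stands still between calls to the robot, and variables do not carry over. Pictures are saved under pics/ and viewed, at most 10 in all, crops included, and the job is handed in when it is done.

Besides the shell and the picture viewer there is one more tool, called after ">>>" by a JSON object that holds its "api" and its "payload". step_arm: Moves the arm, as the interface text tells. Its arguments: {"type":"object","properties":{"deltas":{"type":"array"},"force":{"type":"number"}},"required":["deltas"]}

```bash
mkdir -p pics; cat > h.py <<'E'
from bench import *
import numpy as np, cv2
def cam(n):
    p=camera_params(n);R=cv2.Rodrigues(np.array(p["rvec"],float))[0];return np.array(p["K"]),R,np.array(p["tvec"],float).ravel()
def ray(n,u,v,z):
    K,R,t=cam(n);d=R.T@np.linalg.inv(K)@[u,v,1];c=-R.T@t;return c+d*(z-c[2])/d[2]
def pts(n,D):
    K,R,t=cam(n);v,u=np.mgrid[:480,:640];P=np.stack([(u-K[0,2])/K[0,0]*D,(v-K[1,2])/K[1,1]*D,D],-1);return (P-t)@R
def proj(n,P):
    K,R,t=cam(n);q=K@(R@np.array(P,float)+t);return q[:2]/q[2]
E
python3 - <<'E'
from h import *
for n in("scene","top"):
    I,D=grab_frame(n);cv2.imwrite(f"pics/{n}0.png",I[...,::-1]);np.savez(f"{n}0.npz",I=I,D=D)
    K,R,t=cam(n);print(n,-R.T@t,K[0,0])
print(get_obs())
E
```

```text
scene [ 1.35086521 -0.37688645  0.96865343] 516.0440457196995
top [ 0.39141572 -0.00235244  1.04955482] 438.45107631073586
{'clock': 0.1, 'joint_pos': array([-1.13888656e+00,  2.64697668e-01,  1.60521315e+00, -3.10008134e-05,
        1.27370263e+00, -3.68670159e-02]), 'dq': array([-6.92075008e-05, -5.82518455e-04, -3.33286885e-03, -1.95194134e-03,
        2.27816766e-04, -1.23504731e-03]), 'effort': array([ 1.45599486e-03, -5.03616357e+01, -3.58072186e+01,  7.30648474e-02,
        2.33254465e-02, -5.39286316e-05]), 'ee_pos': array([ 0.30472073, -0.60163309,  0.25451221]), 'tcp_rot': array([ 9.72655015e-01,  2.32252451e-01, -2.12808473e-04, -9.87843214e-04]), 'ft_force': array([-0.33425881, -0.41351425, -0.09735278]), 'moment': array([-0.01264081,  0.00270543,  0.02443643]), 'grip_force': 0.0, 'gripper_width': 0.08782292641745666}
```

View pics/top0.png

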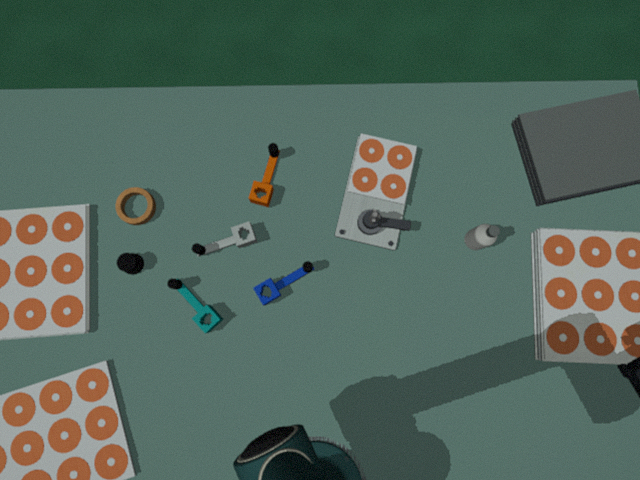

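View pics/scene0.png

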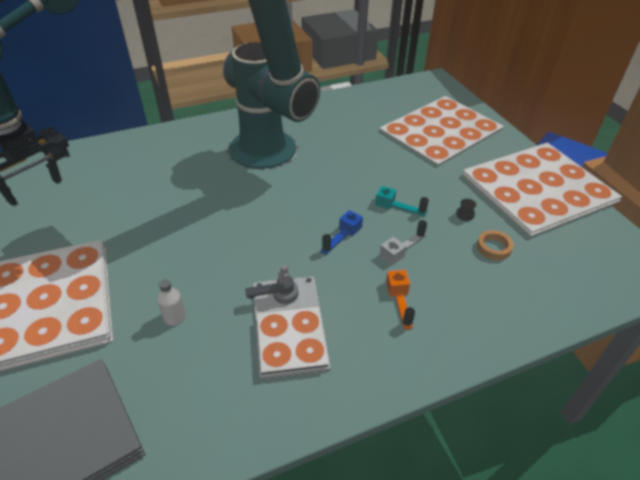

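Top view candidates: silver lever with its hub at (243,234) and post at (199,249), orange (262,192), turquoise (207,318), blue (267,291). Only the silver one is bare aluminium, so it fits the description. The shaft is at about (371,219), with its toe to the right (fixture -y, open).

```bash
python3 - <<'E'
from h import *
T=np.load("top0.npz");I,D=T["I"],T["D"];P=pts("top",D)
a=cv2.resize(I[200:280,180:280],None,fx=5,fy=5,interpolation=3)
b=cv2.resize(I[125:255,325:425],None,fx=4,fy=4,interpolation=3)
C=np.zeros((520,900,3),np.uint8);C[:400,:500]=a;C[:520,500:]=b
cv2.imwrite("pics/crop0.png",cv2.resize(C,(800,462))[...,::-1])
h=P[...,2]
print("table z",np.median(h[300:330,400:480]))
# lever hub: height 33..48mm in window
def blob(name,m,win):
    u0,u1,v0,v1=win;w=np.zeros_like(m);w[v0:v1,u0:u1]=1;m=m&w
    n,L,s,c=cv2.connectedComponentsWithStats(m.astype(np.uint8))
    k=1+np.argmax(s[1:,4]);M=L==k;cs,_=cv2.findContours(M.astype(np.uint8),0,1)
    r=cv2.minAreaRect(np.vstack(cs));Q=P[M];print(name,s[k,4],c[k],"rect",r,"med",np.median(Q,0));return M
blob("hub",(h>.03)&(h<.05),(225,262,215,255))
blob("post",(h>.03)&(I.max(2)<60),(185,212,235,262))
blob("panel",(h>.024)&(h<.036),(330,425,125,215))
blob("shaft",(h>.09),(340,400,190,245))
blob("collar",(h>.053)&(h<.066),(340,400,190,245))
blob("toe",(h>.04)&(h<.054),(375,420,205,240))
blob("loupe",(h>.02),(110,150,245,280));blob("bottle",(h>.06),(460,510,215,255));blob("tape",(h>.012),(105,165,180,230))
E
```

```text
table z -0.0006624932970112532
hub 317 [242.31545741 233.9873817 ] rect ((242.50001525878906, 234.00003051757812), (19.922346115112305, 19.922346115112305), 71.56504821777344) med [0.57740404 0.1609674  0.03956359]
post 93 [197.48387097 248.62365591] rect ((197.50003051757812, 248.50003051757812), (11.180339813232422, 8.497057914733887), 26.56505012512207) med [0.54380718 0.26085828 0.05207869]
panel 3457 [381.49233439 169.05525022] rect ((381.64605712890625, 169.03370666503906), (58.38852310180664, 59.8875846862793), 12.994616508483887) med [ 0.73370025 -0.17375199  0.03000744]
shaft 82 [373.92682927 215.93902439] rect ((373.1951599121094, 216.24392700195312), (9.995121002197266, 10.619816780090332), 51.34019470214844) med [ 0.60158027 -0.13976962  0.10219356]
collar 132 [369.32575758 220.64393939] rect ((370.2500305175781, 220.25003051757812), (16.26345443725586, 14.142135620117188), 45.0) med [ 0.598592   -0.13264798  0.05956971]
toe 307 [394.19218241 223.8762215 ] rect ((393.6699523925781, 223.80999755859375), (32.38549041748047, 9.899495124816895), 8.13010311126709) med [ 0.59400193 -0.194361    0.04811511]
loupe 326 [126.50613497 262.50920245] rect ((126.5, 262.0), (18.0, 21.0), 90.0) med [0.51487341 0.42574193 0.04317738]
bottle 472 [485.05084746 234.70974576] rect ((485.0588684082031, 235.26473999023438), (25.46623992919922, 22.79834747314453), 14.03624439239502) med [ 0.55625425 -0.3861176   0.08635185]
tape 659 [134.07890744 205.83459788] rect ((134.5, 206.0), (36.0, 39.0), 90.0) med [0.65345053 0.42252347 0.02399058]
```

View pics/crop0.png

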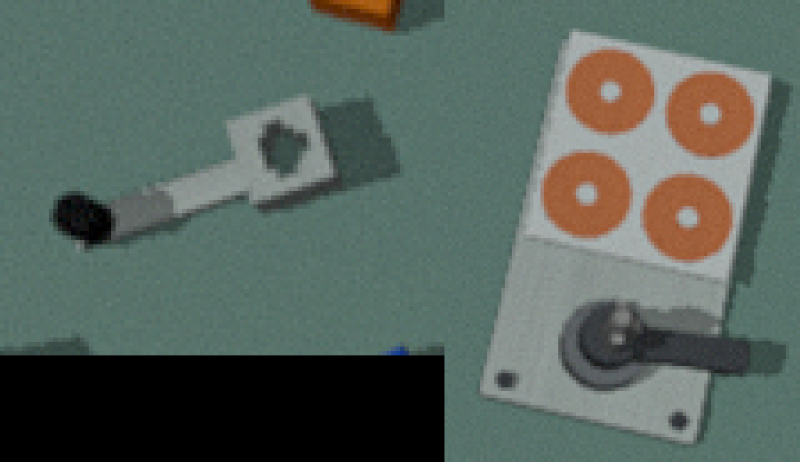

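The crop confirms it: bare silver lever with black post and a bore that has three grooves. The shaft's toe points right (fixture -y), so the shaft is open. Next come the precise poses.

```bash
python3 - <<'E'
from h import *
for n,wins in (("top",dict(hub=(220,265,212,258),post=(185,212,235,262),shaft=(340,400,190,245),panel=(330,425,125,215),toe=(386,425,205,240))),
               ("scene",dict(hub=(374,412,230,268),post=(410,432,218,240),shaft=(270,300,258,305),panel=(248,335,300,380),toe=(240,275,280,305)))):
    T=np.load(n+"0.npz");I,D=T["I"],T["D"];P=pts(n,D);h=P[...,2]
    for k,(lo,hi) in dict(hub=(.034,.046),post=(.046,.06),shaft=(.1,.12),panel=(.025,.035),toe=(.044,.055)).items():
        u0,u1,v0,v1=wins[k];m=np.zeros(h.shape,bool);m[v0:v1,u0:u1]=1;m&=(h>lo)&(h<hi)
        if m.sum()<5: print(n,k,"few",m.sum());continue
        Q=P[m];xy=(Q[:,:2]*1000).astype(np.float32);r=cv2.minAreaRect(xy)
        l=cv2.fitLine(xy,cv2.DIST_HUBER,0,.01,.01).ravel()
        print(n,k,m.sum(),"mean",np.round(Q.mean(0)*1000,1),"rect",np.round(r[0],1),np.round(r[1],1),round(r[2],1),"line deg",np.round(np.degrees(np.arctan2(l[1],l[0])),1))
T=np.load("top0.npz");I=T["I"].astype(int)
# copper discs -> fixture yaw ; z=.03
for n,w in(("top",(350,425,130,205)),("scene",(250,335,300,375))):
    I=np.load(n+"0.npz")["I"].astype(int);m=((I[...,0]-I[...,2])>60).astype(np.uint8);q=np.zeros_like(m);u0,u1,v0,v1=w;q[v0:v1,u0:u1]=m[v0:v1,u0:u1]
    c,_=cv2.findContours(q,0,1)
    for e in c:
        if cv2.contourArea(e)>100:
            (u,v),_,_=cv2.fitEllipse(e);print(n,"disc",np.round(ray(n,u,v,.03)*1000,1))
E
```

```text
top hub 298 mean [578.2 160.6  39.5] rect [578.9 160.3] [47.1 46.3] 18.2 line deg 62.6
top post 85 mean [543.6 263.6  52.3] rect [544.  263.8] [21.9 22.1] 48.5 line deg 84.0
top shaft 42 mean [ 603.6 -139.8  107.6] rect [ 604.3 -140. ] [14.2 14.5] 44.2 line deg -5.9
top panel 3455 mean [ 733.2 -173.4   30. ] rect [ 712.5 -168.4] [140.3 199.2] 75.6 line deg -49.5
top toe 232 mean [ 593.4 -202.6   48.3] rect [ 593.6 -202.8] [57.5 22.9] 80.0 line deg 77.8
scene hub 237 mean [582.5 157.7  39.7] rect [582.  158.3] [48.3 48.7] 18.1 line deg 66.0
scene post 60 mean [548.9 261.   52.6] rect [546.8 261.5] [23.5 25. ] 16.8 line deg -21.7
scene shaft 47 mean [ 609.8 -143.2  106.8] rect [ 608.4 -143.1] [16.1 13.8] 66.2 line deg 70.3
scene panel 3794 mean [ 741.2 -177.1   30.9] rect [ 720.9 -171.5] [140.1 187.5] 75.6 line deg -50.4
scene toe 256 mean [ 598.9 -199.8   49.2] rect [ 597.5 -198.6] [70.3 26.9] 82.5 line deg 80.6
top disc [ 691.4 -199.4   30. ]
top disc [ 708.7 -131.7   30. ]
top disc [ 763.7 -218.3   30. ]
top disc [ 781.6 -150.7   30. ]
scene disc [ 763.7 -218.1   30. ]
scene disc [ 781.4 -150.3   30. ]
scene disc [ 691.  -199.4   30. ]
scene disc [ 708.6 -131.6   30. ]
```

```bash
python3 - <<'E'
from h import *
W=dict(top=(345,425,192,248),scene=(240,310,255,311))
out=[]
for n,(u0,u1,v0,v1) in W.items():
    I=np.load(n+"0.npz")["I"][v0:v1,u0:u1];I=cv2.convertScaleAbs(I,alpha=1.6);out.append(cv2.resize(I,(400*(u1-u0)//80,280*(v1-v0)//56),interpolation=3))
C=cv2.resize(np.hstack(out),None,fx=800/750,fy=800/750);print(C.shape,"scale",5*800/750,"split",400*800/750);cv2.imwrite("pics/crop1.png",C[...,::-1])
for n,w in (("top",dict(hub=(220,265,212,258),toe=(386,425,205,240))),("scene",dict(hub=(374,412,230,268),toe=(240,270,280,305)))):
    T=np.load(n+"0.npz");D=T["D"];h=pts(n,D)[...,2]
    for k,(lo,hi,z) in dict(hub=(.034,.046,.04),toe=(.044,.053,.049)).items():
        u0,u1,v0,v1=w[k];m=np.zeros(h.shape,bool);m[v0:v1,u0:u1]=1;m&=(h>lo)&(h<hi)
        v,u=np.nonzero(m);xy=np.array([ray(n,a,b,z)[:2]*1000 for a,b in zip(u,v)],np.float32)
        r=cv2.minAreaRect(xy);cc,e,V=cv2.PCACompute2(xy,None);d=np.degrees(np.arctan2(cc and 0 or V[0,1],V[0,0])) if False else None
        mu,ev,_=cv2.PCACompute2(xy,None)[0:3] if False else (xy.mean(0),np.linalg.eigh(np.cov(xy.T))[1][:,1],0)
        print(n,k,len(u),mu,np.round(r[0],1),np.round(r[1],1),round(r[2],1),"pca",np.degrees(np.arctan2(ev[1],ev[0])))
    # panel-plate & post: dark pixels
    I=T["I"]; 
    u0,u1,v0,v1=dict(top=(185,212,235,262),scene=(412,432,218,240))[n];m=np.zeros(h.shape,bool);m[v0:v1,u0:u1]=1;m&=I.max(2)<45
    m&=h>.046
    v,u=np.nonzero(m);print(n,"post",len(u),u.mean(),v.mean(),ray(n,u.mean(),v.mean(),.053)*1000)
E
```

```text
(299, 800, 3) scale 5.333333333333333 split 426.6666666666667
top hub 298 [578.09344 160.53583] [578.4 159.8] [46.8 46.3] 18.6 pca 46.16409839327241
top toe 231 [ 593.26044 -202.40065] [ 593.1 -202.4] [57.1 22.8] 80.1 pca 79.24206877820798
top post 72 196.84722222222223 248.23611111111111 [543.94990545 261.99295654  53.        ]
scene hub 237 [582.82227 157.46555] [583.8 156.8] [49.9 52.1] 18.5 pca 110.98983447946486
scene toe 207 [ 597.5707  -205.73964] [ 598.5 -205.2] [57.6 26.1] 80.2 pca 81.22239776464001
scene post 0 nan nan [nan nan nan]<stdin>:19: RuntimeWarning: Mean of empty slice.
  ret = ret.dtype.type(ret / rcount)
```

View pics/crop1.png

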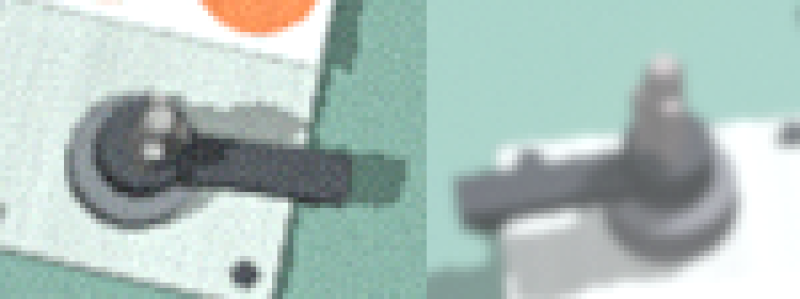

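```bash
python3 - <<'E'
from h import *
print("tip top",ray("top",375.4,211.1,.11)*1000,"scene",ray("scene",284.1,266.6,.11)*1000,"collar",ray("top",372.2,218.8,.06)*1000)
for n,w in (("top",(215,268,208,262)),("scene",(370,416,226,270))):
    I=np.load(n+"0.npz")["I"];u0,u1,v0,v1=w;c=I[v0:v1,u0:u1];hsv=cv2.cvtColor(c,cv2.COLOR_RGB2HSV)
    print(n,"S/V pct",np.percentile(hsv[...,1],[2,10,50]),np.percentile(hsv[...,2],[50,85,90,95,98]))
    g=c.min(2);t,m=cv2.threshold(g,0,255,cv2.THRESH_OTSU);print("otsu",t)
    for th in (t,t+15,t+30):
        m=(g>th).astype(np.uint8);mo=cv2.morphologyEx(m,cv2.MORPH_CLOSE,np.ones((5,5)));mo=cv2.morphologyEx(mo,cv2.MORPH_OPEN,cv2.getStructuringElement(2,(13,13)))
        cs,_=cv2.findContours(mo,0,1)
        if not cs: continue
        k=max(cs,key=cv2.contourArea);xy=np.array([ray(n,u0+p[0][0],v0+p[0][1],.04)[:2]*1000 for p in k],np.float32);print(th,[np.round(x,1) for x in cv2.minAreaRect(xy)])
        print(np.round(np.array(proj(n,[*cv2.minAreaRect(xy)[0],40])) if False else 0))
E
```

```text
tip top [ 610.98752012 -142.88381068  110.        ] scene [ 605.40369387 -140.34505607  110.        ] collar [ 604.61419653 -142.27354432   60.        ]
top S/V pct [12. 17. 58.] [114. 121. 143. 149. 152.]
otsu 108.0
scene S/V pct [ 6.  8. 47.] [133. 134. 142. 154. 159.]
otsu 123.0
```

```bash
cat >> h.py <<'E'
def crop(n,I,u0,v0,w,hh,s,polys):
    c=cv2.convertScaleAbs(cv2.resize(I[v0:v0+hh,u0:u0+w],None,fx=s,fy=s,interpolation=cv2.INTER_CUBIC),alpha=1.5)
    for P,col in polys:
        q=np.array([(proj(n,p)-[u0,v0]+.5)*s for p in P]);cv2.polylines(c,[np.round(q*8).astype(np.int32)],True,col,1,cv2.LINE_AA,3)
    return c
def circ(x,y,z,r):
    a=np.linspace(0,2*np.pi,40)[:-1];return [(x+r*np.cos(t),y+r*np.sin(t),z) for t in a]
def hubp(x,y,z,yaw):
    R=np.array([[np.cos(yaw),-np.sin(yaw)],[np.sin(yaw),np.cos(yaw)]]);return [(*(R@np.array(q)*.023+[x,y]),z) for q in((1,1),(1,-1),(-1,-1),(-1,1))]
E
python3 - <<'E'
from h import *
x,y=.605,-.1412
hx,hy,yaw=.580,.159,np.radians(108.5)
rows=[]
for n,(a,b),(c,d) in (("top",(350,196),(220,212)),("scene",(258,258),(370,228))):
    I=np.load(n+"0.npz")["I"]
    s=crop(n,I,a,b,50,50,7,[(circ(x,y,.06,.02),(255,255,0)),(circ(x,y,.11,.0055),(255,0,0)),(circ(x,y,.11,.0005),(255,0,0))])
    px,py=hx+.11*np.cos(yaw),hy+.11*np.sin(yaw)
    h=crop(n,I,c,d,50,40,7,[(hubp(hx,hy,.04,yaw),(255,0,0)),(circ(px,py,.053,.012),(255,0,0))])
    if n=="top": h=crop(n,I,190,212,72,50,7,[(hubp(hx,hy,.04,yaw),(255,0,0)),(circ(px,py,.053,.012),(255,255,0))])
    else: h=crop(n,I,370,215,68,50,7,[(hubp(hx,hy,.04,yaw),(255,0,0)),(circ(px,py,.053,.012),(255,255,0))])
    h=cv2.copyMakeBorder(h,0,0,0,504-h.shape[1],0);rows.append(np.hstack([s,h]))
C=np.vstack(rows);C=cv2.resize(C,(730,600));print(600/700);cv2.imwrite("pics/ov0.png",C[...,::-1])
E
```

```text
0.8571428571428571
```

View pics/ov0.png

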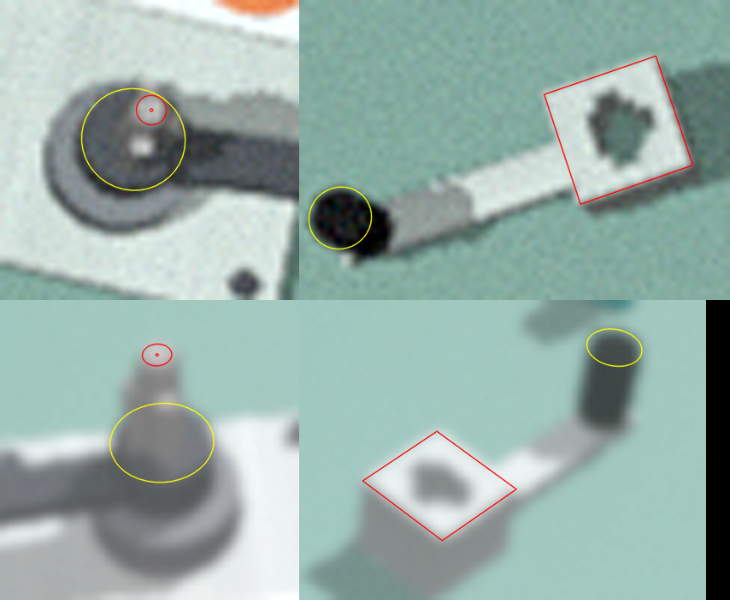

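```bash
python3 - <<'E'
from h import *
x,y=.605,-.1412;f=np.radians(-14.5)
for a in (0,.05):
  for nm,t in (("+y",f+np.pi),("-x",f-np.pi/2),("-y",f)):
    q=[x+.0115*np.cos(t+a),y+.0115*np.sin(t+a),.096]
    print(a,nm,"top",(proj("top",q)-[345,192]+.5)*5.333,"scene",(proj("scene",q)-[240,255]+.5)*5.333+[426.7,0])
print("tip",(proj("top",[x,y,.11])-[345,192]+.5)*5.333,(proj("scene",[x,y,.11])-[240,255]+.5)*5.333+[426.7,0])
I=np.load("top0.npz")["I"][205:226,362:386].min(2);print(I)
# toe edges, colour: dark
for n,(u0,u1,v0,v1) in (("top",(388,408,206,240)),("scene",(240,268,275,310))):
    I=np.load(n+"0.npz")["I"];g=cv2.GaussianBlur(I,(0,0),.7).max(2).astype(float)
    E=[]
    for u in range(u0+(6 if n=="scene" else 0),u1):
        d=np.diff(g[v0:v1,u]);k=int(np.argmin(d));
        if 0<k<len(d)-1:
            a,b,c=d[k-1],d[k],d[k+1];E.append(ray(n,u,v0+k+.5+(a-c)/(2*(a-2*b+c)),.049)[:2]*1000)
    l=cv2.fitLine(np.array(E,np.float32),cv2.DIST_HUBER,0,.01,.01).ravel();print(n,"toe edge",np.degrees(np.arctan2(l[1],l[0])),l[2:],"dist of axis",(np.array([605,-141.2])-l[2:])@[-l[1],l[0]])
E
```

```text
0 +y top [150.72173293 152.57515446] scene [660.99925984  66.72416985]
0 -x top [183.53067575 132.64128956] scene [636.43828959  89.39654952]
0 -y top [162.46923189 100.18532437] scene [666.15055541 106.90300945]
0.05 +y top [152.07655221 152.85844797] scene [659.65767871  66.88267305]
0.05 -x top [183.78830841 131.32328258] scene [636.59181577  90.39962976]
0.05 -y top [161.11899958  99.90389364] scene [667.51018256 106.73957174]
tip [161.26467623 118.80117217] [662.3055331   64.43946197]
[[135 135 133 135 132 138 132 137 141 141 138 136 140 138 138 140 137 140
  141 139 140 142 140 138]
 [134 135 139 136 136 138 141 139 134 135 133 140 134 139 138 136 140 140
  136 143 144 141 142 143]
 [137 134 134 133 135 140 141 136 135 136 138 137 141 143 139 141 144 137
  141 140 142 134 139 138]
 [130 138 135 136 135 137 133 132 133 133 125 124 135 140 143 139 143 140
  138 140 139 141 143 146]
 [140 139 135 125 123 121 114 108 111 109 100 114 127 130 121 124 122 132
  141 141 144 141 141 142]
 [139 128 116 102  95  87  83  75  81  72  70  95 110 115  99  87  92 117
  138 146 145 138 145 142]
[... 973 characters left out ...]
41  41  30
   34  36  43  39  39  32]
 [ 67  41  52  57  56  57  58  54  66  65  97 103 108  71  46  47  32  39
   35  32  41  31  38  39]
 [ 69  38  43  52  59  57  57  53  57  58  61  51  46  45  40  34  35  44
   39  37  38  37  40  42]
 [ 81  44  41  48  61  56  54  65  59  60  52  51  41  43  44  47  33  41
   39  45  46  43  53  53]
 [ 92  67  36  41  50  55  62  56  61  61  52  55  51  60  58  56  37  36
   36  46  59  59  57  50]
 [ 88  80  52  23  39  50  51  58  62  55  56  61  54  58  49  42  27  30
   37  42  48  56  49  55]]
top toe edge 58.044617 [ 613.7846  -205.35384] dist of axis 41.40736962236625
scene toe edge 79.44273 [ 585.0712  -201.18715] dist of axis -8.60068966008889
```

Shaft axis at (0.605,-0.141), with the tip and spline pixels agreeing to within 1 px. Lever hub at (0.580,0.159), yaw 108.5°. I'll refine the toe angle, then move.

```bash
cat >> h.py <<'E'
def go(x,y,z,deg,cmd=None):
    o=get_obs();p=np.array(o["ee_pos"]);
    from scipy.spatial.transform import Rotation as Ro
    R=Ro.from_quat(o["tcp_rot"]).as_matrix();psi=np.degrees(np.arctan2(R[1,0],R[0,0]))
    d=R.T@(np.array([x,y,z])-p);t=(psi-deg+180)%360-180
    print("at",np.round(p*1000,1),"psi",round(psi,2),"tilt",np.round(R[:2,2],4),"-> cm",np.round(d*100,2),"turn",round(np.radians(t),3))
E
python3 - <<'E'
from h import *
I=np.load("top0.npz")["I"];g=cv2.GaussianBlur(I,(0,0),.6).max(2).astype(float)
for nm,us,v0,v1,s in (("low",range(388,408),221,236,1),("up",range(388,408),211,225,-1)):
    E=[]
    for u in us:
        d=s*np.diff(g[v0:v1,u]);k=int(np.argmax(d))
        if 0<k<len(d)-1:
            a,b,c=d[k-1:k+2];E.append(ray("top",u,v0+k+.5+(a-c)/(2*(a-2*b+c)),.049 if s<0 else .043)[:2]*1000)
    E=np.array(E,np.float32);l=cv2.fitLine(E,cv2.DIST_HUBER,0,.01,.01).ravel();print(nm,len(E),np.degrees(np.arctan2(l[1],l[0])),l[2:],(np.array([605,-141.2])-l[2:])@[-l[1],l[0]])
go(.58,.159,.15,108.5)
E
```

```text
low 20 79.28839 [ 584.0909  -197.37119] -10.104487642894671
up 16 82.54011 [ 606.5158 -204.0605] 9.66428850775792
at [ 304.7 -601.6  254.5] psi 26.86 tilt [-0.0009  0.0018] -> cm [ 58.92 -55.4   10.57] turn -1.425
```

>>> {"api": "step_arm", "payload": {"deltas": [[58.9,-55.4,5,-1.425,1],[58.9,-55.4,5,-1.425,1],[58.9,-55.4,5,-1.425,1],[58.9,-55.4,5,-1.425,1],[58.9,-55.4,5,-1.425,1],[58.9,-55.4,5,-1.425,1],[58.9,-55.4,5,-1.425,1],[58.9,-55.4,5,-1.425,1],[58.9,-55.4,5,-1.425,1],[58.9,-55.4,5,-1.425,1],[58.9,-55.4,5,-1.425,1],[58.9,-55.4,5,-1.425,1]], "force": 20}}

```text
clock: 1.3
ee_pos: [0.5087, -0.037, 0.2184]
tcp_rot: [0.584, 0.812, -0.0, 0.0]
ft_force: [1.1, -0.3, -1.0]
gripper_width: 0.0878
grip_force: 0.0
```

```bash
python3 -c "
from h import *
go(.58,.159,.12,108.5)"
```

```text
at [508.7 -37.  218.4] psi 108.51 tilt [-0.0001 -0.0001] -> cm [16.32 12.98  9.83] turn 0.0
```

>>> {"api": "step_arm", "payload": {"deltas": [[16.3,13.0,9.8,0,1],[16.3,13.0,9.8,0,1],[16.3,13.0,9.8,0,1],[16.3,13.0,9.8,0,1],[16.3,13.0,9.8,0,1],[16.3,13.0,9.8,0,1],[16.3,13.0,9.8,0,1],[16.3,13.0,9.8,0,1]]}}

```text
clock: 2.1
ee_pos: [0.5801, 0.1559, 0.121]
tcp_rot: [0.584, 0.811, -0.0, 0.0]
ft_force: [0.1, -0.3, 0.6]
gripper_width: 0.0879
grip_force: 0.0
```

```bash
python3 -c "
from h import *
go(.58,.159,.026,108.5)"
```

```text
at [580.1 155.9 121. ] psi 108.48 tilt [-0.     -0.0004] -> cm [0.3  0.09 9.5 ] turn -0.0
```

>>> {"api": "step_arm", "payload": {"deltas": [[0.3,0.1,4,0,1],[0.3,0.1,7,0,1],[0.3,0.1,9.5,0,1],[0.3,0.1,9.5,0,1],[0.3,0.1,9.5,0,1],[0.3,0.1,9.5,0,-0.5],[0.3,0.1,9.5,0,-0.5],[0.3,0.1,9.5,0,-0.5],[0.3,0.1,9.5,0,-0.5],[0.3,0.1,9.5,0,-0.5],[0.3,0.1,9.5,0,-0.5],[0.3,0.1,9.5,0,-0.5]], "force": 40}}

```text
clock: 3.3
ee_pos: [0.5803, 0.16, 0.0259]
tcp_rot: [0.584, 0.812, 0.0, 0.0]
ft_force: [-0.7, -0.4, 2.1]
gripper_width: 0.0455
grip_force: 40.0
```

```bash
python3 -c "
from h import *
go(.58,.159,.22,108.5);print(get_obs()['grip_force'])"
```

```text
at [580.3 160.   25.9] psi 108.52 tilt [ 0.0001 -0.    ] -> cm [ -0.09  -0.06 -19.41] turn 0.0
40.000354915391654
```

>>> {"api": "step_arm", "payload": {"deltas": [[0,0,-5,0,-0.5],[0,0,-10,0,-0.5],[0,0,-14,0,-0.5],[-5,-1,-15,0.1,-0.5],[-9,-2,-15,0.2,-0.5],[-13,-3,-15,0.3,-0.5],[-17,-4,-15,0.4,-0.5],[-21,-5,-15,0.497,-0.5],[-25,-6,-15,0.497,-0.5],[-29.3,-7.2,-15,0.497,-0.5],[-29.3,-7.2,-15,0.497,-0.5],[-29.3,-7.2,-15,0.497,-0.5]]}}

```text
clock: 4.5
ee_pos: [0.6042, -0.1416, 0.1746]
tcp_rot: [0.767, 0.642, -0.0, -0.001]
ft_force: [-0.6, -0.3, -2.6]
gripper_width: 0.0457
grip_force: 40.0
```

```bash
python3 - <<'E'
from h import *
go(.605,-.1412,.175,80)
x,y,_=get_obs()["ee_pos"];z0=get_obs()["ee_pos"][2]-.026
print(get_obs()["gripper_width"],get_obs()["ft_force"])
yaw=np.radians(80);rows=[]
for n in("top","scene"):
    I,D=grab_frame(n);np.savez(n+"1.npz",I=I,D=D)
    px,py=x+.11*np.cos(yaw),y+.11*np.sin(yaw)
    c=np.round(proj(n,[x,y+.04,z0])).astype(int)-[40,35]
    s=crop(n,I,c[0],c[1],80,70,8,[(hubp(x,y,z0+.04,yaw),(255,0,0)),(hubp(x,y,z0,yaw),(255,0,0)),(circ(px,py,z0+.053,.012),(255,255,0)),(circ(.605,-.1412,.11,.0055),(0,255,0)),(circ(.605,-.1412,.06,.02),(0,255,0))]);rows.append(s)
cv2.imwrite("pics/ov1.png",cv2.resize(np.hstack(rows),(800,350))[...,::-1])
E
```

```text
at [ 604.2 -141.6  174.6] psi 79.88 tilt [-0.0019  0.001 ] -> cm [ 0.05  0.07 -0.04] turn -0.002
0.04566015284902958 [-0.55362115 -0.25588166 -2.6239021 ]
```

View pics/ov1.png

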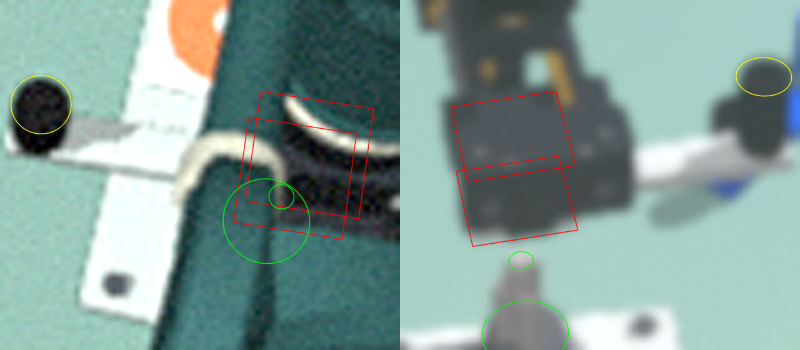

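Lever held as predicted (the post falls on its projected circle in both views), shaft tip just below the hub. Descending onto the core first.

>>> {"api": "step_arm", "payload": {"deltas": [[0.05,0.07,1,0,-0.5],[0.05,0.07,2,0,-0.5],[0.05,0.07,3,0,-0.5],[0.05,0.07,3.5,0,-0.5],[0.05,0.07,4.0,0,-0.5],[0.05,0.07,4.5,0,-0.5],[0.05,0.07,4.9,0,-0.5],[0.05,0.07,4.9,0,-0.5]]}}

```text
clock: 5.4
ee_pos: [0.6054, -0.1404, 0.126]
tcp_rot: [0.766, 0.643, -0.0, -0.0]
ft_force: [0.3, -0.4, -2.5]
gripper_width: 0.0459
grip_force: 40.0
```

```bash
python3 -c "
from h import *
go(.605,-.1412,.122,80);o=get_obs();print(o['ft_force'],o['moment'])"
```

```text
at [ 605.4 -140.4  126. ] psi 80.02 tilt [-0.001   0.0003] -> cm [-0.09 -0.03  0.4 ] turn 0.0
[ 0.31587359 -0.40860941 -2.45407327] [-0.1110704  -0.06776579  0.01133677]
```

>>> {"api": "step_arm", "payload": {"deltas": [[-0.05,-0.02,0.2,0,-0.5],[-0.05,-0.02,0.4,0,-0.5],[-0.05,-0.02,0.6,0,-0.5],[-0.05,-0.02,0.8,0,-0.5],[-0.05,-0.02,0.8,0,-0.5]]}}

```text
clock: 5.9
ee_pos: [0.6053, -0.1408, 0.1183]
tcp_rot: [0.766, 0.643, -0.0, -0.0]
ft_force: [-0.3, -0.6, -2.2]
gripper_width: 0.0459
grip_force: 40.0
```

```bash
python3 -c "
from h import *
go(.605,-.1412,.086,80);o=get_obs();print(o['ft_force'],o['moment'])"
```

```text
at [ 605.3 -140.8  118.3] psi 80.03 tilt [-0.0006  0.0001] -> cm [-0.04 -0.02  3.23] turn 0.001
[-0.32216613 -0.62009947 -2.15061633] [-0.08250125 -0.05619844 -0.0235646 ]
```

>>> {"api": "step_arm", "payload": {"deltas": [[-0.02,-0.01,0.4,0,-0.5],[-0.02,-0.01,0.8,0,-0.5],[-0.02,-0.01,1.2,0,-0.5],[-0.02,-0.01,1.6,0,-0.5],[-0.02,-0.01,2.0,0,-0.5],[-0.02,-0.01,2.4,0,-0.5],[-0.02,-0.01,2.8,0,-0.5],[-0.02,-0.01,3.0,0,-0.5],[-0.02,-0.01,3.0,0,-0.5]]}}

```text
clock: 6.8
ee_pos: [0.6051, -0.1409, 0.0882]
tcp_rot: [0.766, 0.643, -0.0, -0.0]
ft_force: [0.6, 0.8, -2.9]
gripper_width: 0.0457
grip_force: 40.0
```

```bash
python3 -c "
from h import *
go(.605,-.1412,.086,80);o=get_obs();print(o['ft_force'],o['moment'])"
```

```text
at [ 605.1 -140.9   88.2] psi 80.03 tilt [-0.0008  0.0002] -> cm [-0.03 -0.    0.22] turn 0.001
[ 0.57016874  0.82829991 -2.94446977] [-0.04998736 -0.01045914  0.01880697]
```

>>> {"api": "step_arm", "payload": {"deltas": [[0,0,0.1,0,-0.5],[0,0,0.2,0,-0.5],[0,0,0.3,0,-0.5],[0,0,0.3,0,-0.5]]}}

```text
clock: 7.2
ee_pos: [0.6056, -0.1411, 0.086]
tcp_rot: [0.766, 0.643, 0.0, 0.0]
ft_force: [-1.0, 0.8, -1.2]
gripper_width: 0.0461
grip_force: 40.0
```

```bash
python3 -c "
from h import *
go(.605,-.1412,.086,80);o=get_obs();print(o['ft_force'],o['moment'])"
```

```text
at [ 605.6 -141.1   86. ] psi 80.03 tilt [ 0.0004 -0.0002] -> cm [-0.02 -0.05 -0.  ] turn 0.001
[-1.02917154  0.83091037 -1.19171359] [-0.08857323 -0.03601778  0.00951136]
```

At seat height with first contact showing. I'll release so it drops home, then regrip and twist.

>>> {"api": "step_arm", "payload": {"deltas": [[0,0,0.1,0,-0.5],[0,0,0.1,0,-0.5],[0,0,0,0,0.5],[0,0,0,0,0.5],[0,0,0,0,0.5],[0,0,0,0,-0.5],[0,0,0,0,-0.5],[0,0,0,0,-0.5],[0,0,0,0,-0.5]], "force": 50}}

```text
clock: 8.1
ee_pos: [0.6054, -0.1411, 0.0855]
tcp_rot: [0.766, 0.643, -0.0, -0.0]
ft_force: [-0.3, 0.1, 0.2]
gripper_width: 0.0455
grip_force: 50.0
```

```bash
python3 -c "
from h import *
go(.605,-.1412,.086,165.5);o=get_obs();print(o['ft_force'],o['moment'],o['joint_pos'])"
```

```text
at [ 605.4 -141.1   85.5] psi 80.03 tilt [-0.0001 -0.    ] -> cm [-0.02 -0.03 -0.05] turn -1.492
[-0.32181389  0.08232084  0.17866072] [-0.02637369 -0.14153765  0.0501739 ] [-2.68975211e-01  3.18707286e-01  1.87008262e+00 -5.41221628e-05
  9.52866230e-01 -9.49219727e-02]
```

>>> {"api": "step_arm", "payload": {"deltas": [[0,0,0,-0.1,-0.5],[0,0,0,-0.2,-0.5],[0,0,0,-0.3,-0.5],[0,0,0,-0.4,-0.5],[0,0,0,-0.52,-0.5],[0,0,0,-0.64,-0.5],[0,0,0,-0.76,-0.5],[0,0,0,-0.88,-0.5],[0,0,0,-1.0,-0.5],[0,0,0,-1.1,-0.5],[0,0,0,-1.2,-0.5],[0,0,0,-1.2,-0.5]]}}

```text
clock: 9.3
ee_pos: [0.6053, -0.1418, 0.0855]
tcp_rot: [0.269, 0.963, -0.0, 0.0]
ft_force: [0.1, -3.2, -2.1]
gripper_width: 0.0455
grip_force: 50.0
```

```bash
python3 -c "
from h import *
go(.605,-.1412,.086,165.5);o=get_obs();print(o['ft_force'],o['moment'],o['joint_pos'])"
```

```text
at [ 605.3 -141.8   85.5] psi 148.79 tilt [ 0.     -0.0009] -> cm [ 0.06  0.03 -0.05] turn -0.292
[ 0.07660847 -3.16759408 -2.05494097] [-0.37271668 -0.15625844 -0.06987864] [-2.69639397e-01  3.18748524e-01  1.87001550e+00 -1.09316763e-03
  9.52535488e-01 -1.29504039e+00]
```

>>> {"api": "step_arm", "payload": {"deltas": [[0,0,0,-0.08,-0.5],[0,0,0,-0.16,-0.5],[0,0,0,-0.22,-0.5],[0,0,0,-0.26,-0.5],[0,0,0,-0.3,-0.5],[0,0,0,-0.33,-0.5],[0,0,0,-0.33,-0.5]]}}

```text
clock: 10.0
ee_pos: [0.6055, -0.1417, 0.0856]
tcp_rot: [0.108, 0.994, -0.0, 0.0]
ft_force: [1.2, -4.3, -2.2]
gripper_width: 0.0458
grip_force: 50.0
```

```bash
python3 -c "
from h import *
go(.605,-.1412,.086,165.5);o=get_obs();print(o['ft_force'],o['moment'],o['effort'][5])"
```

```text
at [ 605.5 -141.7   85.6] psi 167.56 tilt [ 0.0003 -0.001 ] -> cm [ 0.06  0.04 -0.04] turn 0.036
[ 1.15571878 -4.3301945  -2.18867205] [-0.51564679 -0.13339362 -0.16427147] -0.3724780026823282
```

>>> {"api": "step_arm", "payload": {"deltas": [[0,0,0,-0.03,-0.5],[0,0,0,-0.06,-0.5],[0,0,0,-0.09,-0.5],[0,0,0,-0.09,-0.5]]}}

```text
clock: 10.4
ee_pos: [0.6054, -0.1416, 0.0855]
tcp_rot: [0.064, 0.998, -0.0, 0.0]
ft_force: [1.6, -5.2, -2.4]
gripper_width: 0.0455
grip_force: 50.2
```

```bash
python3 -c "
from h import *
go(.605,-.1412,.086,165.5);o=get_obs();print(o['ft_force'],o['moment'],o['effort'][5])"
```

```text
at [ 605.4 -141.6   85.5] psi 172.7 tilt [ 0.0002 -0.0002] -> cm [ 0.05  0.04 -0.05] turn 0.126
[ 1.56443275 -5.24663634 -2.42192451] [-0.46798003  0.03516104 -0.78197406] -1.023586168885231
```

>>> {"api": "step_arm", "payload": {"deltas": [[0,0,0,-0.03,-0.5],[0,0,0,-0.03,-0.5],[0,0,0,-0.03,-0.5]]}}

```text
clock: 10.7
ee_pos: [0.6052, -0.1416, 0.0855]
tcp_rot: [0.05, 0.999, 0.0, -0.0]
ft_force: [1.4, -6.0, -3.0]
gripper_width: 0.0459
grip_force: 50.6
```

```bash
python3 -c "
from h import *
go(.605,-.1412,.086,165.5);o=get_obs();print(o['ft_force'],o['moment'],o['effort'][5])"
```

```text
at [ 605.2 -141.6   85.5] psi 174.28 tilt [-0.0001  0.0003] -> cm [ 0.03  0.04 -0.05] turn 0.153
[ 1.39694691 -5.99135945 -2.96809374] [-0.60828684  0.02784545 -1.51669482] -1.457754448056221
```

The moment rises to 1.5 N m, so the shaft is on the stop. Releasing and retreating upward, then off to the side.

>>> {"api": "step_arm", "payload": {"deltas": [[0,0,0,-0.01,1],[0,0,0,-0.01,1],[0,0,0,-0.01,1],[0,0,0,-0.01,1],[0,0,-2,-0.01,1],[0,0,-5,-0.01,1],[0,0,-9,-0.01,1],[0,0,-14,-0.01,1],[4,4,-17,-0.01,1],[5,9,-17,-0.01,1],[5,14,-17,-0.01,1],[5,19,-17,-0.01,1]]}}

```text
clock: 11.9
ee_pos: [0.5722, 0.043, 0.257]
tcp_rot: [0.043, 0.999, 0.0, 0.001]
ft_force: [0.1, 0.1, 0.1]
gripper_width: 0.088
grip_force: 0.0
```

>>> {"api": "step_arm", "payload": {"deltas": [[10,5,0,0,1],[10,5,0,0,1],[10,5,0,0,1],[10,5,0,0,1],[10,5,0,0,1]]}}

```text
clock: 12.4
ee_pos: [0.4781, 0.0995, 0.2563]
tcp_rot: [0.042, 0.999, -0.0, 0.001]
ft_force: [-0.2, 0.0, 0.6]
gripper_width: 0.0884
grip_force: 0.0
```

```bash
python3 - <<'E'
from h import *
o=get_obs();print(o["ee_pos"],o["gripper_width"])
f=np.radians(165.5);x,y=.605,-.1412;rows=[]
for n in("top","scene"):
    I,D=grab_frame(n);np.savez(n+"2.npz",I=I,D=D)
    px,py=x+.11*np.cos(f),y+.11*np.sin(f)
    tc,ts=-np.cos(f),-np.sin(f);toe=[(x+a*tc-b*ts,y+a*ts+b*tc,.049) for a,b in((.02,.01),(.092,.01),(.092,-.01),(.02,-.01))]
    c=np.round(proj(n,[x,y,.08])).astype(int)-[50,50]
    rows.append(crop(n,I,c[0],c[1],100,100,4,[(hubp(x,y,.1,f),(255,0,0)),(circ(px,py,.113,.012),(255,255,0)),(circ(x,y,.11,.0055),(0,255,0)),(toe,(0,0,255))]))
cv2.imwrite("pics/ov2.png",np.hstack(rows)[...,::-1])
E
```

```text
[0.4780957  0.09953212 0.25628338] 0.08840889876749053
```

View pics/ov2.png

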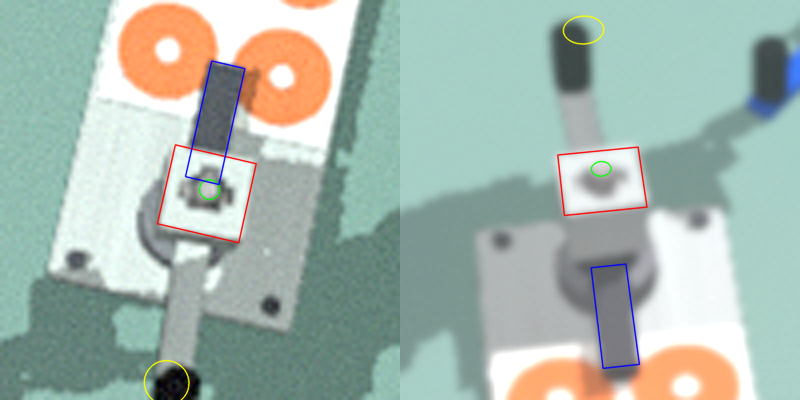

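The toe (top view 228,100) lies on its predicted closed outline over the panel. The hub top matches the 100 mm seated outline in both views, and the post at (175,385) is only a little off its circle, consistent with bore play. The bystanders were never approached.

```bash
python3 -c "
from bench import *
print(job_done())"
```

```text
the job is handed in; nothing more can be done
None
```

The lever is threaded on and seated home, the shaft is swung anticlockwise to its stop with the toe over the panel, and the lever is released; I handed the job in at about 12.5 s.

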